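# Clamp a watch-movement carrier in the free place of a crowded clamp bank

## Robot

A 6-joint arm with a two-finger parallel gripper is mounted at the origin on the work surface. World frame = base frame: x ahead of the robot, y to its left, z up, the work surface at z = 0. Lengths are in m, angles in rad, forces in N, time in s.
With the tool pointing down it reaches from about 0.35 to 0.775 m from the base axis. Payload 7.3 kg.
Tool frame: the origin (TCP) lies at the very end of the fingers, on their centre line; the grasp point (between the pads) lies 19 mm behind it; z points along the fingers, y is the line along which they close (so a half turn about z gives the same grasp; the last joint's range is limited). The gripper opens to 92 mm and grips with 3 to 60 N. Pads are 19 mm wide; open, the fingers measure 130 mm over their backs; the gripper's body (75 mm by 190 mm) begins 47 mm behind the grasp point.
Start: joints at [-1.259, 0.342, 1.524, -0, 1.275, -0.146], TCP at [0.232, -0.471, 0.227] pointing down, gripper open.
Joint ranges: [-2.53, 2.53], [-0.77, 2.02], [0.04, 2.7], [-1, 4.14], [0.28, 2.66], [-3.11, 3.11]. Speed limits (rad/s): [2.57, 2.57, 3.14, 3.14, 3.14, 3.14].

## Interface

Orientations are given as a unit quaternion [w, x, y, z].
In Python, from plant import * gives the robot as it stands. The module is installed in compiled form; this text tells all that it offers.
- The arm moves only by the tool send_rows, never from a script. Its argument "plan" is a list of rows, each an object of numbers: "dx", "dy", "dz": the shift along the tool's x, y, z in m; "wx", "wy", "wz": the turn, a rotation vector about the tool's x, y, z in degrees. A call has 1 to 10 rows; each row shifts and turns the commanded pose from where the row before left it, along the tool's axes as they then stand; what a row does not reach is not made up. A row lasts 1/8 s, in which the tool goes at most 62.5 mm and 10.7 degrees, less where a joint would pass 70% of its speed; a pose out of reach is approached as far as the arm can. A call is refused whole if a number of a shift passes 0.0625 or a number of a turn 10.7, either way. A call with a gripper value outside its range is refused whole. "claw" is the closure, from -1 (fully open) to 1 (shut), set as the call begins (left out, the last holds). The fingers move at their own pace and stop on an object; "force" is the grip in N (left out, the last holds). Time passes only in rows, so rows that do not move let the fingers close. It gives the time, the measured TCP pose, the force, the opening and the grip force at its end, in the units of the state.
- state(): the state, without advancing time (a new reading comes with each control period).
- get_image(name): name is "scene" or "top" or "wrist"; returns a dict with "frame" (420x560x3 uint8, red, green, blue), "vfov" (degrees; the focal length in pixels is half the picture's height over the tangent of half this angle, whatever the lens; pixels are square), "cx", "cy" (the principal point, pixels), "k1" (the pictures are not rectified: a ray, as slopes to the right and down, at radius r is drawn at 1 + k1 r^2 times it, then the intrinsics apply), "xyz" and "rotation" of the camera in the world; the wrist camera has in their place "hand_eye" (4x4, takes a point from camera to tool coordinates, whose origin is the TCP and whose axes are the flange's). Camera axes: x right, y down, z forward; pixel columns grow to the right and rows downward; lengths in m; the calibration is good to about 2 mm. A picture is of the moment at which its call begins: read the wrist's pose just before it. There is no depth.
- job_done(): hands the job in; it is judged then, once.
Trained networks look in a picture, given as the dict that the camera call returned (one of the last four; its "shot" number tells which), for a name from the list of things; names that differ only in an ending like _2 or _b are one class to them, and where a whole thing is asked for, a point or a joint stands for the part that bears it (a point fixed in the world has none). Each returns a list of dicts, best first, with "p" (0 to 1); they miss things now and then, are a little off and sometimes report something else, mostly with a low value. They report only what shows in the picture. A call takes as long as a camera call. They do not tell look-alikes from the thing itself.
- look_for(picture, query): "bbox" ([left, top, right, bottom] in pixels, round what is visible of it).
- silhouettes(picture, query): "mask" (420x560 bool, what is visible of it) and "bbox" ([left, top, right, bottom] in pixels, round what is visible of it).
- spot_point(picture, query): "point" ([row, column] in pixels: a listed point, or the origin of a listed thing).
The state is a dict: "t": time; "joint_positions": joint angles; "joint_velocities": joint speeds; "joint_efforts": joint torques, N m; "position": TCP position; "eef_rot": TCP orientation; "contact_force": force on the tool from outside, world axes, zero at the start; "torque": the same for the moment, N m; "finger_gap": finger opening in m; "finger_force": force on a finger pad.
Only numpy, scipy, OpenCV 4.12 (cv2) and the standard library are available. Lean on these libraries where they do the work, as an engineer would, in place of code of your own. Each camera call takes 0.05 s, during which the arm holds its last target. There are 200 camera calls.

## Task

Put the steel watch-movement carrier upright into the one empty clamp of the clamp bank, letting it down rather than dropping it. Then turn that clamp's knob clockwise until the jaw has the carrier snugly held, at about 8 N: the movement inside is delicate, so never squeeze it hard. Leave the other clamps with their knobs and carriers, and the things on the bench, untouched, and let go of everything at the end.

Things in the scene. Friction and masses are not known exactly. Their poses are not given: they have to be found in the camera images.
- carrier_center (a point): The loose carrier: a plain steel disc 32 mm in diameter and 14 mm thick with a finger stub on its top centre, 12 mm in diameter and 24 mm tall (38 mm tall in all, 60 to 130 g). Stands upright on the bench. This point is on its axis, half-way up (19 mm above its underside); z is its axis, up. Take it by the stub from above.
- carrier: The same loose carrier; the origin is the centre of its underside.
- bank: Clamp bank: grey block 180 x 250 x 26 mm fixed on the bench, origin at the centre of its underside. Four identical clamps stand on it side by side at 52 mm pitch along its y; which one is empty varies, the other three hold carriers like the loose one.
- nest (a point): Floor centre of the only empty clamp, 30 mm above the bench. z up, y along the row, x from knob to fixed stop. The carrier stands here between low side rails (37 mm apart, 6 mm high), the jaw on the -x side and the stop on the +x side (both 9 mm high). The stop's face is locked 19.5 to 25.5 mm from this centre; where is not measured, so the knob angle that nips the carrier differs each time.
- jaw: Moving jaw of the empty clamp: dark steel block 9 x 28 x 9 mm, sprung on its slide at 12 N per mm. Axes as the nest. Origin 4 mm below the nest centre with the knob at 0, moving with the jaw along x; its face is 19.5 mm on the -x side of this origin.
- knob_grip (a point): On the axis of the empty clamp's black knob, 60 mm from the nest centre on its -x side, 28 mm above the nest floor. A 28 mm disc carries an upright bar 26 mm long (along this x), 12 mm thick (y), 26 mm tall; its top is 12 mm above this point, its foot 14 mm below. Neighbour knobs, as tall and 28 mm wide, are 52 mm away on either side: open the fingers only a little wider than the bar.
- knob (a joint): Angle of that knob, rad: 0 = open (bar along the nest's x), growing clockwise seen from above, end stop at 1.75. Each rad moves the jaw 10 mm; the carrier is nipped at about 0.7 to 1.3. It turns stiffly at 0.2 N m (a hand at rest after a small step reads less) and stays where left; once nipped, each newton of squeeze adds 0.01 N m, and each further 0.01 rad about 1 N.
- clamp_full1: One of the three occupied clamps, with its knob and its clamped carrier: a bystander. Origin 4 mm below its nest centre, axes as for the empty nest; its knob is 60 mm on the -x side.
- clamp_full2: One of the three occupied clamps, with its knob and its clamped carrier: a bystander. Origin 4 mm below its nest centre, axes as for the empty nest; its knob is 60 mm on the -x side.
- clamp_full3: One of the three occupied clamps, with its knob and its clamped carrier: a bystander. Origin 4 mm below its nest centre, axes as for the empty nest; its knob is 60 mm on the -x side.
- loupe: Black eye loupe, 38 mm across, 34 mm tall, standing on the bench: a bystander. Origin at the centre of its underside.
- oil_jar: Small amber glass jar, 36 mm across, 48 mm tall: a bystander. Origin at the centre of its underside.
- dust_cover: Red dust cover, a 60 mm disc 12 mm thick with a stub, 35 mm tall in all: a bystander. Origin at the centre of its underside.
There are look-alikes about, which are no part of the job. Leave any green, pink or turquoise look-alike of the carrier alone.

How it is judged:
On the way, in this order (a step that is already met when the one before it is completed fails the run):
1. the carrier stands in the empty nest, let go, with the clamp still open (z of carrier_center in the frame of nest between 0.017 and 0.0215 m and horizontal distance between carrier_center and nest below 0.012 m and angle between carrier's own z axis and vertical below 0.12 rad and contact force between the fingers and carrier below 0.1 N and contact force between jaw and carrier below 1.5 N and value of joint knob below 0.5 rad), for 0.2 s.
2. the jaw squeezes the carrier with 4 to 13 N (z of carrier_center in the frame of nest between 0.017 and 0.0215 m and horizontal distance between carrier_center and nest below 0.012 m and angle between carrier's own z axis and vertical below 0.12 rad and contact force between jaw and carrier between 4 and 13 N), for 0.3 s.
At the end, for the whole second after the job is handed in: The carrier stands upright (within 0.12 rad) on the floor of the formerly empty nest, its axis within 12 mm of the nest centre, at rest, let go, held by the jaw with a squeeze of 4 to 13 N; the knob is let go (all of step 2 and linear speed of carrier below 0.02 m/s and value of joint knob above 0.5 rad); the robot touches nothing.
It fails at once if the jaw squeezes the carrier with more than 18 N (contact force between jaw and carrier above 18 N).
It fails at once if the carrier is dropped (falls free of the fingers by more than about 10 mm) (linear speed of carrier above 0.45 m/s and contact force between the fingers and carrier below 0.05 N).
It fails at once if an occupied clamp, its knob or its carrier is touched (more than 1 N) by the robot or the carrier (contact force between any of the fingers, the arm, carrier and clamp_full1 above 1 N or contact force between any of the fingers, the arm, carrier and clamp_full2 above 1 N or contact force between any of the fingers, the arm, carrier and clamp_full3 above 1 N).
It fails at once if a bystander on the bench is moved by more than 15 mm (distance of any of loupe, oil_jar, dust_cover from where it was at the start of the episode above 0.015 m).
It also fails if it takes over 72 s, if anything falls off the work surface, if the arm or the gripper's body presses on something with over 40 N, if the wrist force passes 120 N, or if a joint passes its speed limit or range.

## Working session

There is one attempt and no reset: what is moved stays moved. The work goes in short steps, Python scripts to look and compute and a tool call to move; the robot and the scene stay as the last step left them, time stands still between calls to the robot, and variables do not carry over. Pictures are saved under pics/ and viewed, at most 10 in all, crops included, and the job is handed in when it is done.

Besides the shell and the picture viewer there is one more tool, called after "Call:" as name(argument=value, ...) on one line, values as JSON. send_rows: Moves the arm, as the interface text tells. Its arguments: {"type":"object","properties":{"plan":{"type":"array"},"claw":{"type":"number"},"force":{"type":"number"}},"required":["plan"]}

```bash
mkdir -p pics; cat > h.py <<'E'
from plant import *
import numpy as np, cv2
from scipy.spatial.transform import Rotation as R
def rot(q): return R.from_quat([q[1],q[2],q[3],q[0]])
def cam(p,s=None):
    f=p['frame'].shape[0]/2/np.tan(np.radians(p['vfov'])/2)
    if 'hand_eye' in p:
        H=np.array(p['hand_eye']); T=np.eye(4); T[:3,:3]=rot(s['eef_rot']).as_matrix(); T[:3,3]=s['position']; T=T@H
        return f,T[:3,3],T[:3,:3]
    M=np.array(p['rotation'])
    if M.size==4: M=rot(M).as_matrix()
    return f,np.array(p['xyz']),M
def ray(p,u,v,s=None):
    f,o,M=cam(p,s); K=np.array([[f,0,p['cx']],[0,f,p['cy']],[0,0,1]])
    x=np.array([(u-p['cx'])/f,(v-p['cy'])/f]); d=x.copy()
    for _ in range(20): x=d/(1+p['k1']*(x@x))
    return o,M@np.array([x[0],x[1],1])
def at(p,u,v,z,s=None):
    o,d=ray(p,u,v,s); return (o+d*(z-o[2])/d[2])
def proj(p,X,s=None):
    f,o,M=cam(p,s); c=M.T@(np.array(X)-o); x=c[:2]/c[2]; x=x*(1+p['k1']*(x@x)); return x*f+[p['cx'],p['cy']]
def save(p,n,box=None,k=1):
    im=p['frame'][:,:,::-1]
    if box: im=im[box[1]:box[3],box[0]:box[2]]
    cv2.imwrite('pics/'+n,cv2.resize(im,None,fx=k,fy=k,interpolation=cv2.INTER_CUBIC))
E
python3 - <<'E'
from h import *
s=state(); print(s['t'],s['position'],s['eef_rot'],s['finger_gap'])
ims=[]
for n in ['top','scene']:
    p=get_image(n); ims.append(p['frame'])
    print(n,{k:v for k,v in p.items() if k!='frame'})
    for q,z in [('carrier_center',.019),('nest',.03),('knob_grip',.058),('bank',0),('clamp_full1',.026),('loupe',0),('oil_jar',0),('dust_cover',0)]:
        for r in spot_point(p,q)[:5]:
            v,u=r['point']; print(q,round(r['p'],2),np.round([u,v]),at(p,u,v,z).round(4))
    save(p,n+'0.png',k=1.4)
E
```

```text
0.0 [ 0.23193643 -0.47054628  0.22606079] [-7.53107279e-04  9.73914158e-01  2.26915492e-01 -7.22529358e-05] 0.0915647451903949
top {'vfov': 43.65589497828309, 'cx': 279.00222395786864, 'cy': 213.3050741157937, 'k1': 0.018233786725806354, 'xyz': array([0.43568477, 0.04562875, 1.47559634]), 'rotation': array([ 0.01496724, -0.70576274,  0.70776338, -0.02731174]), 'shot': 1}
carrier_center 0.67 [376. 240.] [ 0.4481 -0.2505  0.019 ]
carrier_center 0.63 [350. 232.] [ 0.47   -0.1771  0.019 ]
carrier_center 0.59 [365. 265.] [ 0.3784 -0.2169  0.019 ]
carrier_center 0.55 [375. 217.] [ 0.5122 -0.248   0.019 ]
carrier_center 0.42 [385. 267.] [ 0.3727 -0.2743  0.019 ]
nest 0.82 [244. 209.] [0.5349 0.1171 0.03  ]
knob_grip 0.39 [244. 231.] [0.4737 0.116  0.058 ]
bank 0.68 [255. 220.] [0.5053 0.0882 0.    ]
clamp_full1 0.97 [259. 208.] [0.5387 0.0758 0.026 ]
clamp_full1 0.89 [275. 204.] [0.5497 0.032  0.026 ]
clamp_full1 0.73 [221. 209.] [0.535  0.1797 0.026 ]
loupe 0.67 [392. 168.] [ 0.6526 -0.3008  0.    ]
loupe 0.31 [152. 236.] [0.4607 0.3753 0.    ]
oil_jar 0.73 [164. 189.] [0.5921 0.3437 0.   
[... 485 characters left out ...]
ter 0.57 [154. 230.] [ 0.5139 -0.2364  0.019 ]
carrier_center 0.54 [183. 212.] [ 0.4676 -0.1777  0.019 ]
nest 0.75 [316. 230.] [0.5324 0.1168 0.03  ]
knob_grip 0.66 [420. 210.] [0.5052 0.3389 0.058 ]
knob_grip 0.44 [316. 202.] [0.4759 0.1188 0.058 ]
knob_grip 0.26 [112. 302.] [ 0.7015 -0.2754  0.058 ]
bank 0.74 [304. 236.] [0.5263 0.0931 0.    ]
clamp_full1 0.83 [346. 230.] [0.5313 0.1807 0.026 ]
clamp_full1 0.73 [298. 235.] [0.5418 0.0758 0.026 ]
clamp_full1 0.56 [270. 240.] [0.553  0.0167 0.026 ]
loupe 0.95 [112. 300.] [ 0.6685 -0.3001  0.    ]
oil_jar 0.8 [422. 262.] [0.5989 0.3383 0.    ]
oil_jar 0.46 [112. 300.] [ 0.6676 -0.3009  0.    ]
dust_cover 0.8 [419. 212.] [0.468  0.3628 0.    ]
```

```bash
python3 - <<'E'
from h import *
p=get_image('scene'); q=get_image('top')
a=cv2.resize(p['frame'][140:290,110:310],None,fx=4,fy=4,interpolation=2)[:, :, ::-1]
b=cv2.resize(p['frame'][160:280,240:440],None,fx=4,fy=4,interpolation=2)[:,:,::-1]
c=cv2.resize(q['frame'][185:290,200:400],None,fx=4,fy=4,interpolation=2)[:,:,::-1]
cv2.imwrite('pics/a.png',a);cv2.imwrite('pics/b.png',b);cv2.imwrite('pics/c.png',c)
E
```

```text
(no output)
```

View pics/a.png

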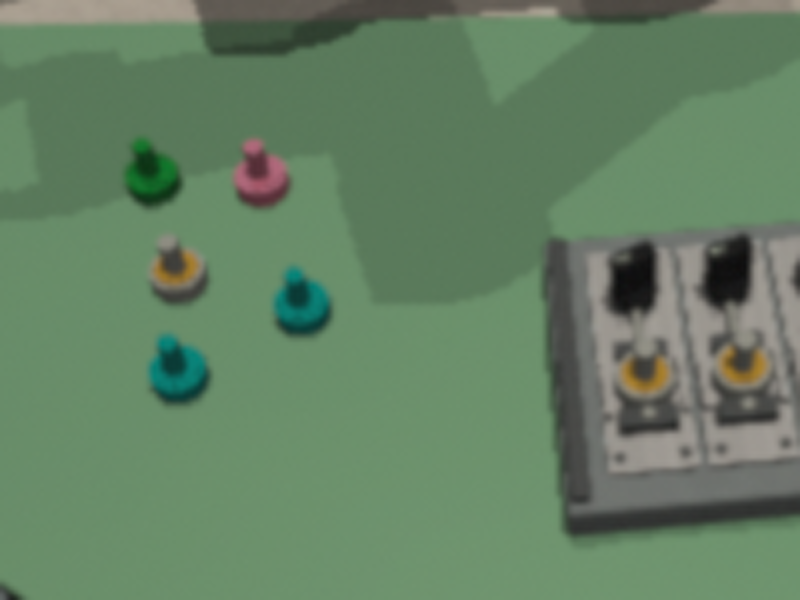

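View pics/c.png

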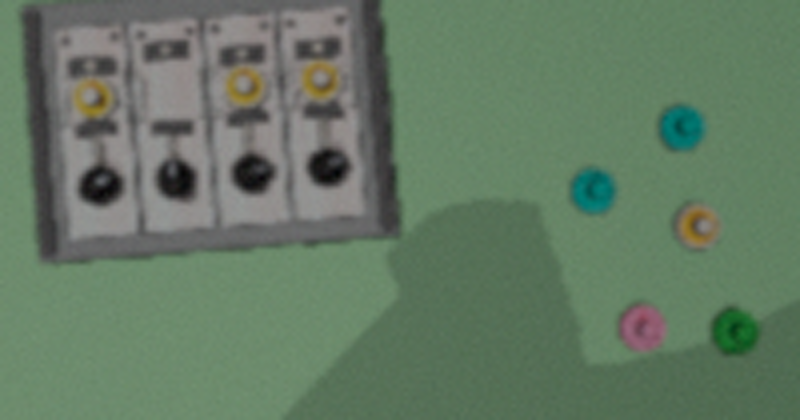

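The candidates in the scene view are green (148,182), pink (175,183), turquoise (185,214) and (154,231), and steel with an orange face (154,207). The steel one is at (376,240) in the top view. It matches the carriers already in the clamps, and this enlarged crop confirms it. The empty clamp is the second from the left in the top view, with its nest at (244,209).

I'll turn the hand half round first, so the last joint has room for the knob turn.

Call:
send_rows(plan=[{"wz": -10.6},{"wz": -10.6},{"wz": -10.6},{"wz": -10.6},{"wz": -10.6},{"wz": -10.6},{"wz": -10.6},{"wz": -10.6},{"wz": -10.6},{"wz": -10.6}], claw=0.2, force=15)

```text
validation failed for argument at $.pl...
```

Call:
send_rows(plan=[{"wz": -10.6},{"wz": -10.6},{"wz": -10.6},{"wz": -10.6},{"wz": -10.6},{}])

```text
validation failed for argument at $.pl...
```

```bash
cat >> h.py <<'E'
def go(x,y,z,yaw=None,s=None):
    s=s or state(); r=rot(s['eef_rot']); d=r.inv().apply(np.array([x,y,z])-s['position'])
    X=r.apply([1,0,0]); Y=np.degrees(np.arctan2(X[1],X[0])); print('t',s['t'],'pos',np.round(s['position'],4),'yaw',Y.round(2),'tilt',(r.apply([0,0,1])).round(4),'tool delta mm',(d*1e3).round(1),'gap',s['finger_gap'],'j6',s['joint_positions'][5],'F',np.round(s['contact_force'],2))
    if yaw is not None: print('wz',-((yaw-Y+180)%360-180))
E
python3 - <<'E'
from h import *
p=get_image('wrist'); print(p['hand_eye'],p['vfov'])
go(.448,-.2505,.2)
E
```

```text
[[-9.23961572e-04 -9.58821280e-01 -2.84008625e-01  7.67666516e-02]
 [ 9.99999480e-01 -7.63321590e-04 -6.76289700e-04 -8.25762124e-05]
 [ 4.31651040e-04 -2.84009102e-01  9.58821487e-01 -1.57634047e-01]
 [ 0.00000000e+00  0.00000000e+00  0.00000000e+00  1.00000000e+00]] 71.59594815396964
t 1.05 pos [ 0.2321 -0.471   0.2268] yaw 26.23 tilt [ 0.e+00 -2.e-04 -1.e+00] tool delta mm [ 291.1 -102.3   26.7] gap 0.09187304462665428 j6 -0.1460488540368124 F [0.14 0.14 0.18]
```

The call failed validation, so rows probably need all six numbers. I'll test that with one small call.

Call:
send_rows(plan=[{"dx": 0,"dy": 0,"dz": 0,"wx": 0,"wy": 0,"wz": -10.6},{"dx": 0,"dy": 0,"dz": 0,"wx": 0,"wy": 0,"wz": -10.6},{"dx": 0,"dy": 0,"dz": 0,"wx": 0,"wy": 0,"wz": -10.6},{"dx": 0,"dy": 0,"dz": 0,"wx": 0,"wy": 0,"wz": -10.6},{"dx": 0,"dy": 0,"dz": 0,"wx": 0,"wy": 0,"wz": -10.6},{"dx": 0,"dy": 0,"dz": 0,"wx": 0,"wy": 0,"wz": -10.6},{"dx": 0,"dy": 0,"dz": 0,"wx": 0,"wy": 0,"wz": -10.6},{"dx": 0,"dy": 0,"dz": 0,"wx": 0,"wy": 0,"wz": -10.6},{"dx": 0,"dy": 0,"dz": 0,"wx": 0,"wy": 0,"wz": -10.6},{"dx": 0,"dy": 0,"dz": 0,"wx": 0,"wy": 0,"wz": -10.6}], claw=0.2, force=15)

```text
t: 2.3
position: [0.2321, -0.4709, 0.2267]
eef_rot: [0.0, 0.402, 0.916, -0.0]
contact_force: [0.1, 0.4, 0.5]
finger_gap: 0.0368
finger_force: 0.0
```

Call:
send_rows(plan=[{"dx": 0,"dy": 0,"dz": 0,"wx": 0,"wy": 0,"wz": -10.6},{"dx": 0,"dy": 0,"dz": 0,"wx": 0,"wy": 0,"wz": -10.6},{"dx": 0,"dy": 0,"dz": 0,"wx": 0,"wy": 0,"wz": -10.6},{"dx": 0,"dy": 0,"dz": 0,"wx": 0,"wy": 0,"wz": -10.6},{"dx": 0,"dy": 0,"dz": 0,"wx": 0,"wy": 0,"wz": -10.6},{"dx": -0.046,"dy": 0.039,"dz": 0,"wx": 0,"wy": 0,"wz": 0},{"dx": -0.046,"dy": 0.039,"dz": 0,"wx": 0,"wy": 0,"wz": 0},{"dx": -0.046,"dy": 0.039,"dz": 0.01,"wx": 0,"wy": 0,"wz": 0},{"dx": -0.046,"dy": 0.039,"dz": 0.01,"wx": 0,"wy": 0,"wz": 0},{"dx": -0.046,"dy": 0.039,"dz": 0.01,"wx": 0,"wy": 0,"wz": 0}])

```text
t: 3.55
position: [0.4446, -0.2544, 0.1967]
eef_rot: [0.0, -0.046, 0.999, -0.0]
contact_force: [1.1, -0.4, 0.2]
finger_gap: 0.0362
finger_force: 0.0
```

```bash
cat > w.py <<'E'
from h import *
import sys
def steel(z,guess,name,orange=True):
    s=state(); p=get_image('wrist'); save(p,name,k=1.4)
    for r in spot_point(p,'carrier_center')[:6]:
        v,u=r['point']; print('net',round(r['p'],2),np.round([u,v]),p['frame'][int(v),int(u)],at(p,u,v,z,s).round(4))
    return s,p
if __name__=='__main__':
    s,p=steel(.019,None,sys.argv[1]); go(.448,-.2505,.2,s=s)
E
python3 w.py w1.png
```

```text
net 0.87 [284. 245.] [ 0 64 58] [ 0.5148 -0.2371  0.019 ]
net 0.87 [341. 218.] [ 0 83 77] [ 0.4727 -0.1716  0.019 ]
net 0.86 [284. 189.] [116  92  63] [ 0.4432 -0.2451  0.019 ]
net 0.74 [268. 124.] [ 46 162  74] [ 0.3715 -0.2698  0.019 ]
t 3.55 pos [ 0.4446 -0.2544  0.1967] yaw -174.78 tilt [ 7.e-04 -7.e-04 -1.e+00] tool delta mm [-3.7  3.6 -3.3] gap 0.036156079634860346 j6 -2.331180102385839 F [ 1.13 -0.4   0.23]
```

View pics/w1.png

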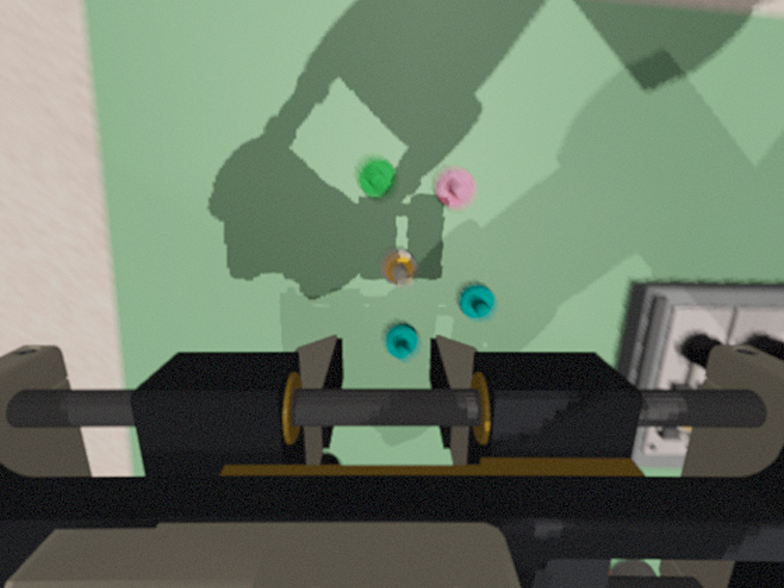

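The wrist view shows the steel/orange carrier at raw pixel (284,189), between the turquoise, pink and green look-alikes. I'll go down over it and measure again.

Call:
send_rows(plan=[{"dx": 0,"dy": 0.006,"dz": 0.03,"wx": 0,"wy": 0,"wz": 0},{"dx": 0,"dy": 0,"dz": 0.05,"wx": 0,"wy": 0,"wz": 0},{"dx": 0,"dy": 0,"dz": 0.03,"wx": 0,"wy": 0,"wz": 0},{"dx": 0,"dy": 0,"dz": 0,"wx": 0,"wy": 0,"wz": 0},{"dx": 0,"dy": 0,"dz": 0,"wx": 0,"wy": 0,"wz": 0}])

```text
t: 4.28
position: [0.4433, -0.2508, 0.088]
eef_rot: [0.001, -0.045, 0.999, -0.001]
contact_force: [-0.4, -0.1, 0.3]
finger_gap: 0.0367
finger_force: 0.0
```

```bash
cat > w.py <<'E'
from h import *
import sys
from scipy.optimize import least_squares
def fitcyl(p,s,mask,x0,zb=0):
    # fit carrier xy: silhouette of disc+stub model vs mask (bbox/area/centroid)
    a=np.linspace(0,2*np.pi,48)
    def model(xy):
        m=np.zeros(mask.shape,np.uint8)
        for r,z0,z1 in [(.016,0,.014),(.006,.014,.038)]:
            P=np.array([proj(p,[xy[0]+r*np.cos(t),xy[1]+r*np.sin(t),zb+z],s) for z in (z0,z1) for t in a])
            cv2.fillConvexPoly(m,cv2.convexHull((P*16).round().astype(np.int32)),1,shift=4)
        return m>0
    best=None
    for st in (.004,.002,.001,.0005):
        c=best[1] if best is not None else np.array(x0)
        for i in range(-4,5):
            for j in range(-4,5):
                xy=c+np.array([i,j])*st; m=model(xy); iou=(m&mask).sum()/(m|mask).sum()
                if best is None or iou>best[0]: best=(iou,xy)
    return best
if __name__=='__main__':
    s=state(); p=get_image('wrist'); save(p,sys.argv[1],k=1.4)
    for r in silhouettes(p,'carrier')[:5]:
        m=r['mask']; col=np.median(p['frame'][m],0); v,u=np.argwhere(m).mean(0); X=at(p,u,v,.012,s)
        print(round(r['p'],2),r['bbox'],col,X.round(4),fitcyl(p,s,m,X[:2]))
    for r in spot_point(p,'carrier_center')[:5]:
        v,u=r['point']; print('net',round(r['p'],2),np.round([u,v]),at(p,u,v,.019,s).round(4))
    go(.445,-.248,.09,s=s)
    for n,pt in [('top',(376,240)),('scene',(154,207))]:
        q=get_image(n)
        for r in silhouettes(q,'carrier')[:8]:
            m=r['mask']; v,u=np.argwhere(m).mean(0)
            if np.hypot(u-pt[0],v-pt[1])<8: print(n,r['p'],fitcyl(q,None,m,at(q,u,v,.012)[:2]))
E
python3 w.py w2.png
```

```text
0.89 [237.8, 106.2, 279.2, 147.8] [ 55. 183.  88.] [ 0.3721 -0.2714  0.012 ] (np.float64(0.8774542992552471), array([ 0.37257878, -0.27093544]))
0.72 [270.5, 267.1, 297.5, 314.1] [ 0.  81.  72.5] [ 0.5131 -0.2363  0.012 ] (np.float64(0.20190779014308427), array([ 0.51511651, -0.23628256]))
0.58 [342.7, 231.4, 377.1, 250.5] [  0. 133. 124.] [ 0.4609 -0.1767  0.012 ] (np.float64(0.41285081240768096), array([ 0.46742876, -0.17473711]))
0.56 [264.0, 200.8, 297.7, 237.6] [107.  96.  80.] [ 0.4441 -0.246   0.012 ] (np.float64(0.8946540880503144), array([ 0.44611173, -0.24547603]))
net 0.86 [256. 126.] [ 0.3718 -0.2719  0.019 ]
net 0.79 [282. 221.] [ 0.4451 -0.2452  0.019 ]
net 0.62 [362. 257.] [ 0.471  -0.1744  0.019 ]
net 0.58 [286. 296.] [ 0.5146 -0.2353  0.019 ]
net 0.57 [340. 138.] [ 0.3747 -0.2083  0.019 ]
t 4.275 pos [ 0.4433 -0.2508  0.088 ] yaw -174.8 tilt [ 0.0016 -0.0014 -1.    ] tool delta mm [-1.9  2.6 -2. ] gap 0.03667457157100443 j6 -2.3268663865482595 F [-0.45 -0.06  0.28]
scene 0.69 (np.float64(0.7909090909090909), array([ 0.44451858, -0.24641038]))
```

View pics/w2.png

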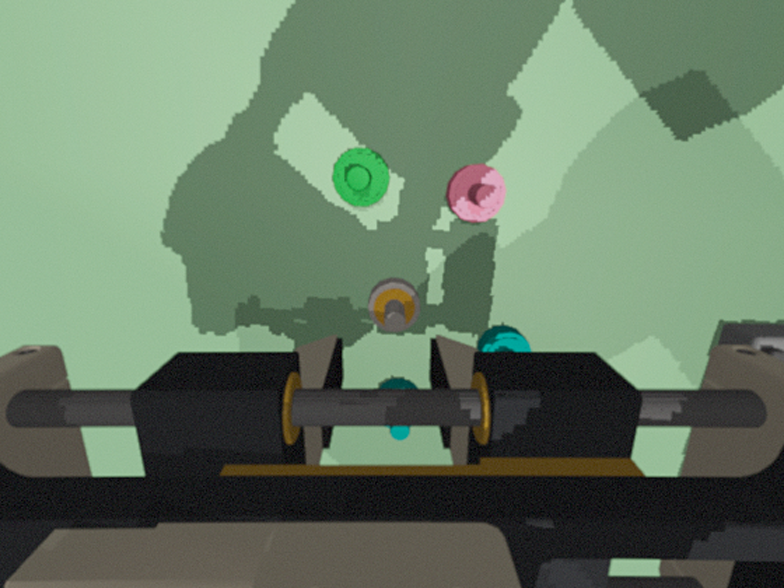

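Carrier at (0.4455, -0.2457) by the wrist fit, with the scene fit agreeing within 1.5 mm. Going down around the stub.

Call:
send_rows(plan=[{"dx": -0.0025,"dy": 0.005,"dz": 0,"wx": 0,"wy": 0,"wz": 0},{"dx": 0,"dy": 0,"dz": 0.02,"wx": 0,"wy": 0,"wz": 0},{"dx": 0,"dy": 0,"dz": 0.02,"wx": 0,"wy": 0,"wz": 0},{"dx": 0,"dy": 0,"dz": 0.02,"wx": 0,"wy": 0,"wz": 0},{"dx": 0,"dy": 0,"dz": 0.006,"wx": 0,"wy": 0,"wz": 0},{"dx": 0,"dy": 0,"dz": 0,"wx": 0,"wy": 0,"wz": 0},{"dx": 0,"dy": 0,"dz": 0,"wx": 0,"wy": 0,"wz": 0}])

```text
t: 5.5
position: [0.4453, -0.2449, 0.0214]
eef_rot: [0.001, -0.046, 0.999, -0.0]
contact_force: [-0.4, 0.4, 0.2]
finger_gap: 0.0366
finger_force: 0.0
```

```bash
python3 - <<'E'
from h import *
go(.4455,-.2457,.0185)
s=state(); p=get_image('wrist'); save(p,'w3.png',(180,180,400,340),3)
E
```

```text
t 5.5 pos [ 0.4453 -0.2449  0.0214] yaw -174.77 tilt [ 1.1e-03 -9.0e-04 -1.0e+00] tool delta mm [-0.1 -0.8  3. ] gap 0.03664057606677782 j6 -2.315720103399243 F [-0.4   0.37  0.2 ]
```

View pics/w3.png

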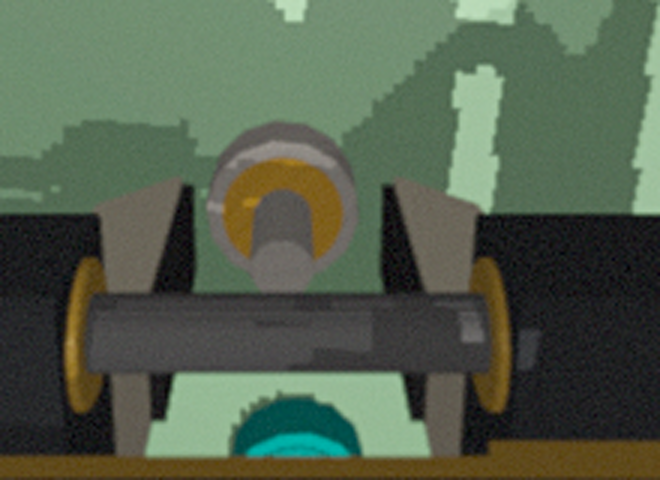

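The stub is centred between the pads (raw about (274,265)). I'll go down 3 mm, close, and lift 5 mm to check.

Call:
send_rows(plan=[{"dx": 0,"dy": -0.0008,"dz": 0.003,"wx": 0,"wy": 0,"wz": 0},{"dx": 0,"dy": 0,"dz": 0,"wx": 0,"wy": 0,"wz": 0}])

```text
t: 5.8
position: [0.4449, -0.2455, 0.0178]
eef_rot: [0.0, -0.046, 0.999, -0.0]
contact_force: [-0.7, 0.7, 0.0]
finger_gap: 0.0368
finger_force: 0.0
```

Call:
send_rows(plan=[{"dx": 0,"dy": 0,"dz": 0,"wx": 0,"wy": 0,"wz": 0},{"dx": 0,"dy": 0,"dz": 0,"wx": 0,"wy": 0,"wz": 0},{"dx": 0,"dy": 0,"dz": 0,"wx": 0,"wy": 0,"wz": 0},{"dx": 0,"dy": 0,"dz": 0,"wx": 0,"wy": 0,"wz": 0},{"dx": 0,"dy": 0,"dz": 0,"wx": 0,"wy": 0,"wz": 0},{"dx": 0,"dy": 0,"dz": -0.005,"wx": 0,"wy": 0,"wz": 0},{"dx": 0,"dy": 0,"dz": 0,"wx": 0,"wy": 0,"wz": 0}], claw=1, force=20)

```text
t: 6.68
position: [0.4451, -0.2456, 0.0231]
eef_rot: [0.0, -0.046, 0.999, -0.0]
contact_force: [-0.0, 0.3, -1.9]
finger_gap: 0.0119
finger_force: 20.0
```

Call:
send_rows(plan=[{"dx": 0,"dy": 0,"dz": -0.02,"wx": 0,"wy": 0,"wz": 0},{"dx": 0,"dy": 0,"dz": -0.05,"wx": 0,"wy": 0,"wz": 0},{"dx": 0,"dy": 0,"dz": -0.05,"wx": 0,"wy": 0,"wz": 0},{"dx": 0,"dy": 0,"dz": -0.05,"wx": 0,"wy": 0,"wz": 0},{"dx": 0,"dy": 0,"dz": -0.03,"wx": 0,"wy": 0,"wz": 0}])

```text
t: 7.3
position: [0.4453, -0.2457, 0.2254]
eef_rot: [0.001, -0.046, 0.999, -0.001]
contact_force: [-0.1, -0.5, -1.3]
finger_gap: 0.0114
finger_force: 20.0
```

Call:
send_rows(plan=[{"dx": -0.011,"dy": 0.03,"dz": 0,"wx": 0,"wy": 0,"wz": 0},{"dx": -0.011,"dy": 0.05,"dz": 0,"wx": 0,"wy": 0,"wz": 0},{"dx": -0.011,"dy": 0.05,"dz": 0,"wx": 0,"wy": 0,"wz": 0},{"dx": -0.011,"dy": 0.05,"dz": 0,"wx": 0,"wy": 0,"wz": 0},{"dx": -0.011,"dy": 0.05,"dz": 0,"wx": 0,"wy": 0,"wz": 0},{"dx": -0.011,"dy": 0.05,"dz": 0,"wx": 0,"wy": 0,"wz": 0},{"dx": -0.011,"dy": 0.05,"dz": 0,"wx": 0,"wy": 0,"wz": 0},{"dx": -0.011,"dy": 0.025,"dz": 0,"wx": 0,"wy": 0,"wz": 0},{"dx": 0,"dy": 0,"dz": 0,"wx": 0,"wy": 0,"wz": 0},{"dx": 0,"dy": 0,"dz": 0,"wx": 0,"wy": 0,"wz": 0}])

```text
t: 8.55
position: [0.4998, 0.1155, 0.2225]
eef_rot: [-0.0, -0.046, 0.999, -0.0]
contact_force: [-0.6, -0.8, -0.4]
finger_gap: 0.0114
finger_force: 20.0
```

```bash
cat > n.py <<'E'
from h import *
import sys
def look(name,k=1.4,box=None):
    s=state(); p=get_image('wrist'); save(p,name,box,k)
    for q,z in [('nest',.03),('knob_grip',.058),('jaw',.026),('clamp_full1',.026)]:
        for r in spot_point(p,q)[:4]:
            v,u=r['point']; print(q,round(r['p'],2),np.round([u,v],1),at(p,u,v,z,s).round(4))
    go(.533,.117,.06,s=s)
    return s,p
if __name__=='__main__':
    look(sys.argv[1])
    for n in ('top','scene'):
        p=get_image(n)
        for q,z in [('nest',.03),('knob_grip',.058),('jaw',.026),('clamp_full1',.026)]:
            for r in spot_point(p,q)[:4]:
                v,u=r['point']; print(n,q,round(r['p'],2),np.round([u,v],1),at(p,u,v,z).round(4))
E
python3 n.py n1.png
```

```text
nest 0.85 [278.8 216.4] [0.5378 0.1232 0.03  ]
knob_grip 0.66 [276.6 171.7] [0.4768 0.1147 0.058 ]
jaw 0.73 [280.1 216. ] [0.5385 0.125  0.026 ]
jaw 0.67 [469.7 166.6] [0.455  0.3477 0.026 ]
jaw 0.46 [274.3 246.9] [0.5819 0.1214 0.026 ]
jaw 0.44 [256.1 197. ] [0.5162 0.0926 0.026 ]
clamp_full1 0.87 [239.7 213.3] [0.5395 0.0733 0.026 ]
clamp_full1 0.75 [194.2 216.3] [0.5488 0.0156 0.026 ]
clamp_full1 0.67 [316.6 215.2] [0.5332 0.1713 0.026 ]
t 8.55 pos [0.4998 0.1155 0.2225] yaw -174.77 tilt [-6.e-04 -6.e-04 -1.e+00] tool delta mm [-33.3  -1.5 162.5] gap 0.011390081303698063 j6 -1.5839029276074459 F [-0.62 -0.85 -0.44]
top nest 0.22 [278.8 202.5] [0.5522 0.0207 0.03  ]
top clamp_full1 0.91 [275.8 207.4] [0.5389 0.029  0.026 ]
scene nest 0.96 [316.8 228.7] [0.5287 0.1178 0.03  ]
scene knob_grip 0.72 [269.5 243.1] [0.5811 0.0143 0.058 ]
scene knob_grip 0.45 [315.5 203.8] [0.4822 0.1169 0.058 ]
scene jaw 0.73 [306.1 233.9] [0.5389 0.0941 0.026 ]
scene jaw 0.55 [319.1 234.3] [0.5407 0.122  0.026 ]
scene clamp_full1 0.84 [272.4 239.1] [0.5503 0.0212 0.026 ]
scene clamp_full1 0.84 [345.9 227.9] [0.5255 0.1819 0.026 ]
scene clamp_full1 0.76 [295.  234.9] [0.5409 0.0701 0.026 ]
scene clamp_full1 0.55 [422.7 258.7] [0.607  0.3295 0.026 ]
```

View pics/n1.png

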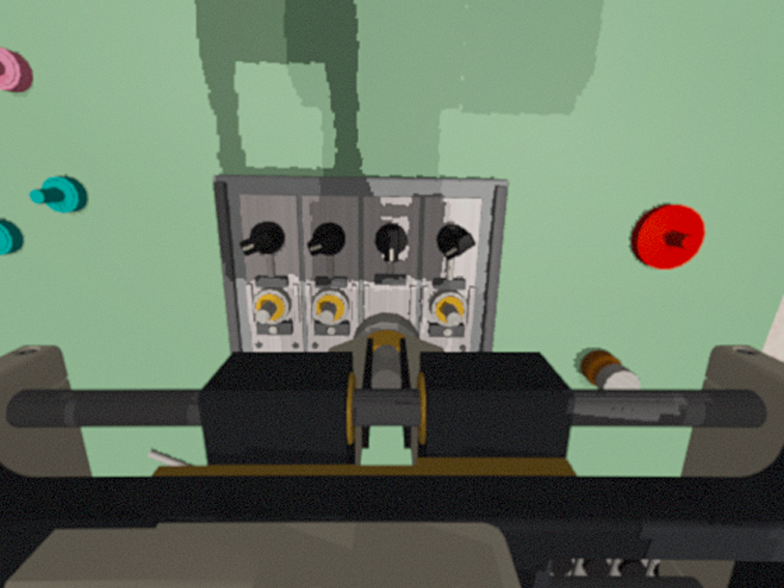

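The wrist view shows the empty clamp third from the left. Its knob is at raw (279,171) with the bar along x, and full clamps sit on both sides of it. I'll take a closer look with the nest clear of the held carrier.

Call:
send_rows(plan=[{"dx": -0.03,"dy": -0.002,"dz": 0.024,"wx": 0,"wy": 0,"wz": 0},{"dx": -0.03,"dy": -0.002,"dz": 0.024,"wx": 0,"wy": 0,"wz": 0},{"dx": -0.03,"dy": -0.001,"dz": 0.024,"wx": 0,"wy": 0,"wz": 0},{"dx": 0,"dy": 0,"dz": 0,"wx": 0,"wy": 0,"wz": 0},{"dx": 0,"dy": 0,"dz": 0,"wx": 0,"wy": 0,"wz": 0},{"dx": 0,"dy": 0,"dz": 0,"wx": 0,"wy": 0,"wz": 0}])

```text
t: 10.05
position: [0.59, 0.1195, 0.152]
eef_rot: [0.001, -0.046, 0.999, -0.0]
contact_force: [-0.3, 0.0, -0.6]
finger_gap: 0.011
finger_force: 20.0
```

```bash
python3 - <<'E'
from h import *
from w import fitcyl
from n import look
s,p=look('n2.png',3,(150,40,410,240))
import pickle; pickle.dump((s,p),open('n2.pkl','wb'))
for r in silhouettes(p,'carrier')[:6]:
    m=r['mask']; v,u=np.argwhere(m).mean(0); X=at(p,u,v,.045,s)
    print('car',round(r['p'],2),np.round([u,v]),X.round(4),fitcyl(p,s,m,X[:2],.03))
for r in silhouettes(p,'knob_grip')[:5]: print('knob',round(r['p'],2),r['bbox'])
E
```

```text
nest 0.95 [282.8 150.6] [0.5397 0.1219 0.03  ]
nest 0.16 [232.4 147.9] [0.5415 0.0743 0.03  ]
knob_grip 0.84 [283.9  75.5] [0.4787 0.1161 0.058 ]
clamp_full1 0.97 [338.6 151. ] [0.5356 0.1754 0.026 ]
clamp_full1 0.82 [231.9 145.9] [0.5401 0.0732 0.026 ]
clamp_full1 0.59 [172.3 147. ] [0.5463 0.0167 0.026 ]
t 10.05 pos [0.59   0.1195 0.152 ] yaw -174.76 tilt [ 0.0016  0.     -1.    ] tool delta mm [57.2  2.8 91.9] gap 0.011045358686799279 j6 -1.5896740987548792 F [-0.29  0.   -0.64]
car 0.82 [276. 247.] [0.632  0.1234 0.045 ] (np.float64(0.5556287030941409), array([0.62795891, 0.12336862]))
knob 0.69 [267.5, 54.6, 302.6, 96.2]
```

View pics/n2.png

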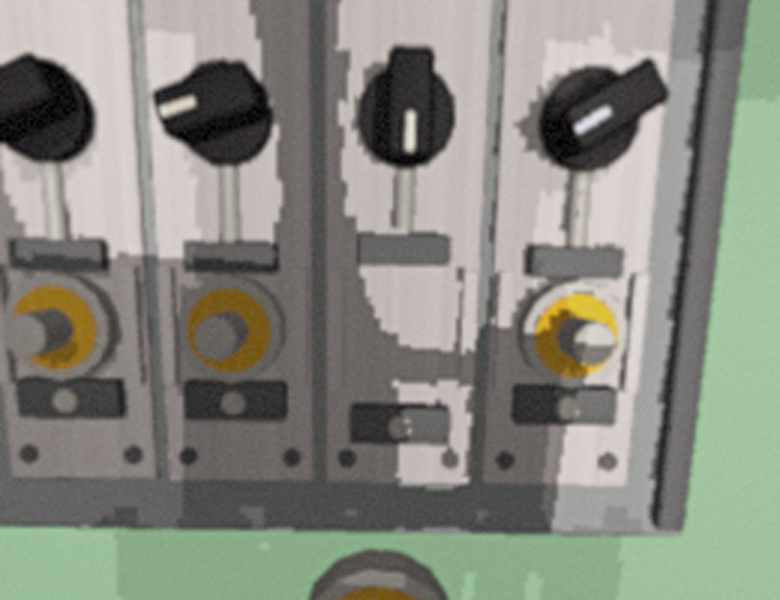

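```bash
python3 - <<'E'
from h import *
import pickle
s,p=pickle.load(open('n2.pkl','rb'))
W=lambda c,z: at(p,150+c[0]/3-.33,40+c[1]/3-.33,z,s)
H=[(28,454),(133,455),(188,456),(291,457),(347,458),(449,459),(505,460),(608,461)]
P=np.array([W(h,.03) for h in H])[:,:2]
m=P.reshape(4,2,2).mean(1); print(m.round(4), np.linalg.norm(np.diff(m,axis=0),axis=1))
c=np.polyfit(P[:,1],P[:,0],1); yaw=np.arctan(-c[0]); print('yaw',np.degrees(yaw))
X=np.array([np.cos(yaw),np.sin(yaw)]); Y=np.array([-X[1],X[0]])
print('nest hole mean along Y per clamp', (m@Y).round(4), 'X',(m@X).round(4))
for n,c,z in [('jawtop',(404,248),.039),('stop',(400,415),.039),('knobdisc',(407,115),.046),('shaft',(404,195),.044),('knobbar near top',(410,50),.07),('full jaw R',(575,260),.039),('full jaw L',(231,256),.039),('stop R',(564,403),.039),('stop L',(235,400),.039)]:
    w=W(c,z)[:2]; print(n,w.round(4),'X',(w@X).round(4),'Y',(w@Y).round(4))
for q in [(.5397,.1219),(.4787,.1161)]: print(np.array(q)@X,np.array(q)@Y)
E
```

```text
[[0.5883 0.0216]
 [0.5843 0.0735]
 [0.5802 0.1254]
 [0.5762 0.1774]] [0.05203927 0.05205975 0.05212014]
yaw 4.4604040748881735
nest hole mean along Y per clamp [-0.0242  0.0279  0.0799  0.132 ] X [0.5882 0.5882 0.5882 0.5883]
jawtop [0.514  0.1205] X 0.5218 Y 0.0802
stop [0.5641 0.1243] X 0.572 Y 0.08
knobdisc [0.4788 0.1177] X 0.4865 Y 0.0801
shaft [0.4995 0.119 ] X 0.5073 Y 0.0797
knobbar near top [0.4672 0.1165] X 0.4749 Y 0.0798
full jaw R [0.5129 0.1716] X 0.5247 Y 0.1312
full jaw L [0.521  0.0695] X 0.5248 Y 0.0288
stop R [0.5557 0.1749] X 0.5676 Y 0.1311
stop L [0.564  0.0726] X 0.568 Y 0.0285
0.5475455984732058 0.07955826539473392
0.48627928138538484 0.07851980957257719
```

```bash
python3 - <<'E'
from h import *
import pickle
s,p=pickle.load(open('n2.pkl','rb'))
t=s['position']; a=np.linspace(0,6.28,100)
for z in (0,.014):
    P=np.array([proj(p,[t[0]+.016*np.cos(x),t[1]+.016*np.sin(x),t[2]-.0178+z],s) for x in a])
    print(z,'pred left,right,top',P[:,0].min(),P[:,0].max(),P[:,1].min())
f=p['frame']; 
for r in (234,238,242): print(r,[tuple(x) for x in f[r,244:310:2].astype(int)])
go(.5381,.1222,.08,yaw=184.46)
E
```

```text
0 pred left,right,top 250.88540009815492 299.9358909579184 220.78590671385749
0.014 pred left,right,top 249.01518332168317 301.8033778272706 228.59134613132215
234 [(np.int64(136), np.int64(173), np.int64(138)), (np.int64(137), np.int64(171), np.int64(136)), (np.int64(138), np.int64(171), np.int64(138)), (np.int64(134), np.int64(170), np.int64(135)), (np.int64(135), np.int64(171), np.int64(137)), (np.int64(111), np.int64(132), np.int64(106)), (np.int64(76), np.int64(73), np.int64(69)), (np.int64(77), np.int64(74), np.int64(68)), (np.int64(90), np.int64(86), np.int64(79)), (np.int64(103), np.int64(98), np.int64(95)), (np.int64(115), np.int64(112), np.int64(107)), (np.int64(126), np.int64(122), np.int64(116)), (np.int64(126), np.int64(122), np.int64(116)), (np.int64(124), np.int64(122), np.int64(119)), (np.int64(124), np.int64(123), np.int64(115)), (np.int64(124), np.int64(119), np.int64(114)), (np.int64(132), np.int64(122), np.int64(115)), (np.int64(128), np.int64(124), np.int64(115)), (np.int64(129), np.int64(126), np.int64(120)), (np.int64(133), np.int64(129), np.int64(123)), (np.in
[... 3089 characters left out ...]
), (np.int64(36), np.int64(27), np.int64(26)), (np.int64(95), np.int64(87), np.int64(80)), (np.int64(95), np.int64(92), np.int64(78)), (np.int64(97), np.int64(91), np.int64(80)), (np.int64(95), np.int64(90), np.int64(79)), (np.int64(89), np.int64(84), np.int64(71)), (np.int64(112), np.int64(129), np.int64(105)), (np.int64(133), np.int64(167), np.int64(130)), (np.int64(139), np.int64(176), np.int64(142)), (np.int64(151), np.int64(190), np.int64(151)), (np.int64(137), np.int64(172), np.int64(139))]
t 10.4 pos [0.5902 0.1194 0.1511] yaw -174.77 tilt [ 5.e-04 -0.e+00 -1.e+00] tool delta mm [51.7  7.6 71. ] gap 0.011371335616500075 j6 -1.589640691486199 F [ 0.15  0.63 -1.13]
wz 0.7674450239994712
```

The held carrier's lateral centre (275.5 px) matches the TCP prediction (275.4 px), and the 52 mm pitch checks out. The nest is at (0.538, 0.122) with yaw 4.46°. Next I'll go above the nest and partly down.

Call:
send_rows(plan=[{"dx": 0.0265,"dy": 0.0038,"dz": 0,"wx": 0,"wy": 0,"wz": 0.77},{"dx": 0.0265,"dy": 0.0038,"dz": 0.01,"wx": 0,"wy": 0,"wz": 0},{"dx": 0,"dy": 0,"dz": 0.03,"wx": 0,"wy": 0,"wz": 0},{"dx": 0,"dy": 0,"dz": 0.02,"wx": 0,"wy": 0,"wz": 0},{"dx": 0,"dy": 0,"dz": 0,"wx": 0,"wy": 0,"wz": 0},{"dx": 0,"dy": 0,"dz": 0,"wx": 0,"wy": 0,"wz": 0}])

```text
t: 11.15
position: [0.5374, 0.1225, 0.0915]
eef_rot: [0.001, -0.039, 0.999, -0.0]
contact_force: [-0.2, -0.7, -1.1]
finger_gap: 0.0112
finger_force: 20.0
```

```bash
python3 - <<'E'
from h import *
go(.5372,.1222,.0525,yaw=184.46)
E
```

```text
t 11.15 pos [0.5374 0.1225 0.0915] yaw -175.54 tilt [ 0.0013 -0.     -1.    ] tool delta mm [ 0.3 -0.2 39. ] gap 0.011205238931819928 j6 -1.5634567556542085 F [-0.17 -0.66 -1.06]
wz -0.0027217442820983706
```

Call:
send_rows(plan=[{"dx": 0,"dy": 0,"dz": 0.015,"wx": 0,"wy": 0,"wz": 0},{"dx": 0,"dy": 0,"dz": 0.015,"wx": 0,"wy": 0,"wz": 0},{"dx": 0,"dy": 0,"dz": 0.006,"wx": 0,"wy": 0,"wz": 0},{"dx": 0,"dy": 0,"dz": 0.003,"wx": 0,"wy": 0,"wz": 0},{"dx": 0,"dy": 0,"dz": 0.002,"wx": 0,"wy": 0,"wz": 0},{"dx": 0,"dy": 0,"dz": 0,"wx": 0,"wy": 0,"wz": 0},{"dx": 0,"dy": 0,"dz": 0,"wx": 0,"wy": 0,"wz": 0}])

```text
t: 12.02
position: [0.537, 0.1225, 0.05]
eef_rot: [0.0, -0.039, 0.999, -0.0]
contact_force: [-1.0, 0.8, -0.6]
finger_gap: 0.011
finger_force: 20.0
```

Already below the rail tops with no contact. I'll ease down to the floor in 1 mm steps.

Call:
send_rows(plan=[{"dx": 0,"dy": 0,"dz": 0.001,"wx": 0,"wy": 0,"wz": 0},{"dx": 0,"dy": 0,"dz": 0.001,"wx": 0,"wy": 0,"wz": 0},{"dx": 0,"dy": 0,"dz": 0,"wx": 0,"wy": 0,"wz": 0},{"dx": 0,"dy": 0,"dz": 0,"wx": 0,"wy": 0,"wz": 0}])

```text
t: 12.52
position: [0.5369, 0.1224, 0.0477]
eef_rot: [0.0, -0.039, 0.999, -0.0]
contact_force: [0.2, 0.1, -0.1]
finger_gap: 0.0114
finger_force: 20.0
```

```bash
python3 - <<'E'
from h import *
go(.5372,.1222,.0478)
E
```

```text
t 12.525 pos [0.5369 0.1224 0.0477] yaw -175.54 tilt [ 2.e-04 -1.e-04 -1.e+00] tool delta mm [-0.3 -0.3 -0.1] gap 0.011438725288041216 j6 -1.563420028468371 F [ 0.16  0.06 -0.08]
```

Call:
send_rows(plan=[{"dx": 0,"dy": 0,"dz": 0.0005,"wx": 0,"wy": 0,"wz": 0},{"dx": 0,"dy": 0,"dz": 0,"wx": 0,"wy": 0,"wz": 0},{"dx": 0,"dy": 0,"dz": 0,"wx": 0,"wy": 0,"wz": 0}])

```text
t: 12.9
position: [0.5369, 0.1224, 0.0476]
eef_rot: [0.0, -0.039, 0.999, -0.0]
contact_force: [-2.6, -1.1, 5.3]
finger_gap: 0.0114
finger_force: 20.0
```

```bash
python3 - <<'E'
from h import *
go(.5372,.1222,.0478)
E
```

```text
t 12.9 pos [0.5369 0.1224 0.0476] yaw -175.54 tilt [ 4.e-04 -1.e-04 -1.e+00] tool delta mm [-0.3 -0.3 -0.2] gap 0.011388076572890095 j6 -1.5634680728400954 F [-2.64 -1.13  5.34]
```

The carrier is on the floor with 5 N upward. I'll release, wait, and rise.

Call:
send_rows(plan=[{"dx": 0,"dy": 0,"dz": 0,"wx": 0,"wy": 0,"wz": 0},{"dx": 0,"dy": 0,"dz": 0,"wx": 0,"wy": 0,"wz": 0},{"dx": 0,"dy": 0,"dz": 0,"wx": 0,"wy": 0,"wz": 0},{"dx": 0,"dy": 0,"dz": 0,"wx": 0,"wy": 0,"wz": 0},{"dx": 0,"dy": 0,"dz": -0.01,"wx": 0,"wy": 0,"wz": 0},{"dx": 0,"dy": 0,"dz": -0.03,"wx": 0,"wy": 0,"wz": 0},{"dx": 0,"dy": 0,"dz": -0.04,"wx": 0,"wy": 0,"wz": 0},{"dx": 0,"dy": 0,"dz": -0.02,"wx": 0,"wy": 0,"wz": 0},{"dx": 0,"dy": 0,"dz": 0,"wx": 0,"wy": 0,"wz": 0},{"dx": 0,"dy": 0,"dz": 0,"wx": 0,"wy": 0,"wz": 0}], claw=0.5)

```text
t: 14.15
position: [0.5363, 0.1224, 0.1465]
eef_rot: [-0.001, -0.039, 0.999, -0.0]
contact_force: [-0.7, 0.5, -0.0]
finger_gap: 0.0229
finger_force: 0.0
```

```bash
python3 - <<'E'
from h import *
from n import look
import pickle
s,p=look('n3.png',3,(150,60,410,260)); pickle.dump((s,p),open('n3.pkl','wb'))
for r in spot_point(p,'carrier_center')[:5]:
    v,u=r['point']; print('car',round(r['p'],2),np.round([u,v],1),at(p,u,v,.049,s).round(4))
go(.4785,.1176,.1,yaw=184.46)
E
```

```text
knob_grip 0.59 [274.9 145.5] [0.4789 0.1176 0.058 ]
clamp_full1 0.72 [168.9 205.6] [0.5478 0.0173 0.026 ]
clamp_full1 0.65 [224.9 201.3] [0.5391 0.0725 0.026 ]
t 14.15 pos [0.5363 0.1224 0.1465] yaw -175.54 tilt [-1.2e-03 -2.0e-04 -1.0e+00] tool delta mm [ 3.6 -5.1 86.5] gap 0.0228761830408251 j6 -1.5634943686415703 F [-0.69  0.55 -0.01]
car 0.9 [273.5 210.2] [0.5376 0.1207 0.049 ]
t 14.45 pos [0.5365 0.1224 0.1465] yaw -175.54 tilt [-1.2e-03 -2.0e-04 -1.0e+00] tool delta mm [58.2 -0.3 46.6] gap 0.02309153317947373 j6 -1.5634496651180307 F [-0.3  -0.39  0.04]
wz -0.0036184230872322587
```

View pics/n3.png

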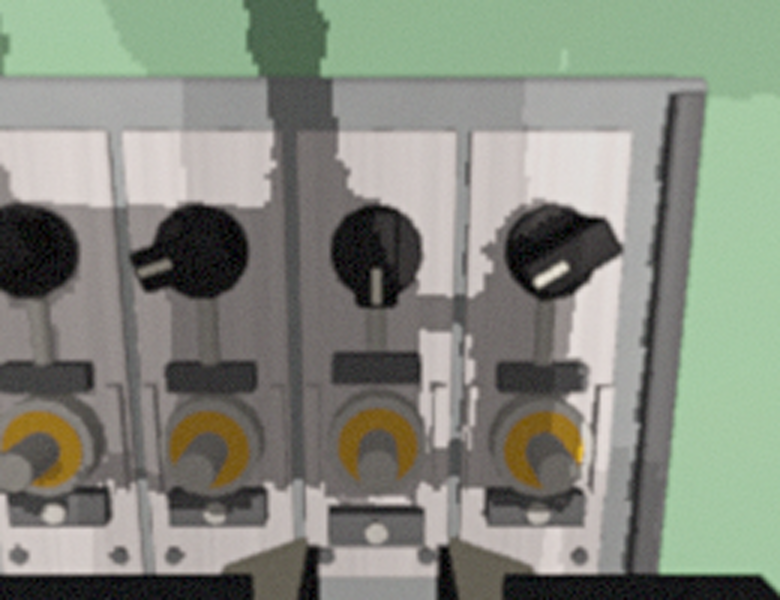

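The carrier stands upright in the nest at crop (377,450), between jaw and stop, with the knob still open. Next, over the knob at (0.4785, 0.1176).

Call:
send_rows(plan=[{"dx": 0.029,"dy": 0,"dz": 0,"wx": 0,"wy": 0,"wz": 0},{"dx": 0.029,"dy": 0,"dz": 0,"wx": 0,"wy": 0,"wz": 0},{"dx": 0,"dy": 0,"dz": 0.02,"wx": 0,"wy": 0,"wz": 0},{"dx": 0,"dy": 0,"dz": 0.03,"wx": 0,"wy": 0,"wz": 0},{"dx": 0,"dy": 0,"dz": 0.015,"wx": 0,"wy": 0,"wz": 0},{"dx": 0,"dy": 0,"dz": 0,"wx": 0,"wy": 0,"wz": 0},{"dx": 0,"dy": 0,"dz": 0,"wx": 0,"wy": 0,"wz": 0}])

```text
t: 15.32
position: [0.4794, 0.118, 0.0827]
eef_rot: [0.0, -0.039, 0.999, -0.0]
contact_force: [-0.6, 0.7, 0.5]
finger_gap: 0.0233
finger_force: 0.0
```

```bash
python3 - <<'E'
from h import *
s=state(); go(.4785,.1176,.050,yaw=184.46,s=s); print(np.round(s['torque'],3))
p=get_image('wrist'); save(p,'k1.png',(180,150,380,300),4)
E
```

```text
t 15.325 pos [0.4794 0.118  0.0827] yaw -175.54 tilt [ 8.e-04 -0.e+00 -1.e+00] tool delta mm [ 1.  -0.3 32.7] gap 0.02325043214260159 j6 -1.5625741838327385 F [-0.64  0.65  0.46]
wz 5.097643281715136e-05
[ 0.082 -0.116  0.044]
```

View pics/k1.png

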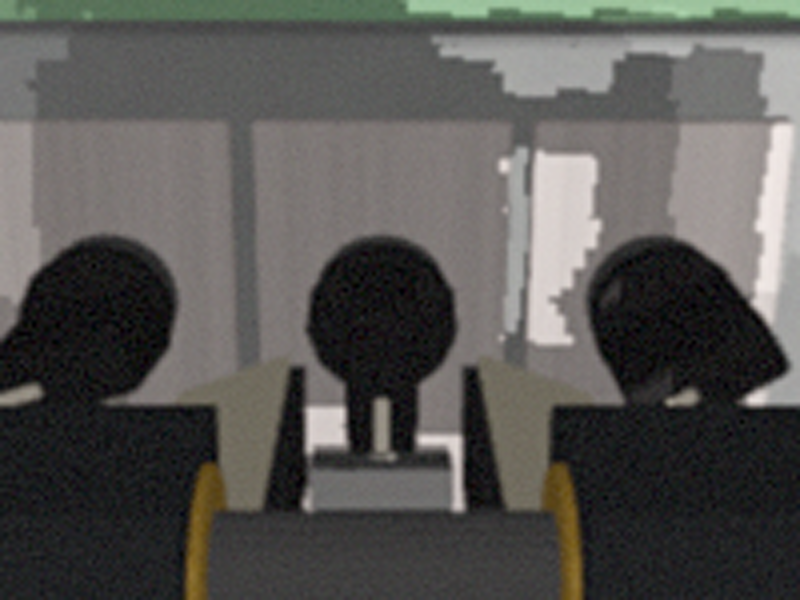

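The bar (crop column 381) is centred between the fingers (303 to 465). Going down around it.

Call:
send_rows(plan=[{"dx": 0.001,"dy": 0,"dz": 0.012,"wx": 0,"wy": 0,"wz": 0},{"dx": 0,"dy": 0,"dz": 0.012,"wx": 0,"wy": 0,"wz": 0},{"dx": 0,"dy": 0,"dz": 0.007,"wx": 0,"wy": 0,"wz": 0},{"dx": 0,"dy": 0,"dz": 0,"wx": 0,"wy": 0,"wz": 0},{"dx": 0,"dy": 0,"dz": 0,"wx": 0,"wy": 0,"wz": 0}])

```text
t: 16.0
position: [0.4781, 0.1179, 0.0513]
eef_rot: [0.0, -0.039, 0.999, -0.0]
contact_force: [-0.1, -0.7, 0.5]
finger_gap: 0.0225
finger_force: 0.0
```

Call:
send_rows(plan=[{"dx": 0,"dy": 0,"dz": 0,"wx": 0,"wy": 0,"wz": 0},{"dx": 0,"dy": 0,"dz": 0,"wx": 0,"wy": 0,"wz": 0},{"dx": 0,"dy": 0,"dz": 0,"wx": 0,"wy": 0,"wz": 0},{"dx": 0,"dy": 0,"dz": 0,"wx": 0,"wy": 0,"wz": 0}], claw=1, force=40)

```text
t: 16.5
position: [0.4782, 0.1176, 0.0515]
eef_rot: [0.0, -0.039, 0.999, -0.0]
contact_force: [-0.2, -3.0, 2.4]
finger_gap: 0.0119
finger_force: 40.0
```

```bash
cat > k.py <<'E'
from h import *
s=state(); go(.4785,.1176,.050,yaw=184.46,s=s); print('torque',np.round(s['torque'],3),'j',np.round(s['joint_efforts'],3))
E
python3 k.py
```

```text
t 16.5 pos [0.4782 0.1176 0.0515] yaw -175.54 tilt [ 6.e-04 -4.e-04 -1.e+00] tool delta mm [-0.3 -0.   1.5] gap 0.011912627203817918 j6 -1.5625303645279258 F [-0.18 -3.02  2.45]
wz -0.0013260281871225743
torque [-0.443 -0.136 -0.028] j [  1.665 -42.219 -16.3     0.672  -0.049  -0.057]
```

Gripped: gap 11.9 mm, 40 N. Turning clockwise to about 0.6 rad first.

Call:
send_rows(plan=[{"dx": 0,"dy": 0,"dz": 0,"wx": 0,"wy": 0,"wz": 3},{"dx": 0,"dy": 0,"dz": 0,"wx": 0,"wy": 0,"wz": 5},{"dx": 0,"dy": 0,"dz": 0,"wx": 0,"wy": 0,"wz": 5},{"dx": 0,"dy": 0,"dz": 0,"wx": 0,"wy": 0,"wz": 5},{"dx": 0,"dy": 0,"dz": 0,"wx": 0,"wy": 0,"wz": 5},{"dx": 0,"dy": 0,"dz": 0,"wx": 0,"wy": 0,"wz": 5},{"dx": 0,"dy": 0,"dz": 0,"wx": 0,"wy": 0,"wz": 5},{"dx": 0,"dy": 0,"dz": 0,"wx": 0,"wy": 0,"wz": 1},{"dx": 0,"dy": 0,"dz": 0,"wx": 0,"wy": 0,"wz": 1}])

```text
t: 17.62
position: [0.4783, 0.1178, 0.0515]
eef_rot: [0.0, 0.263, 0.965, 0.0]
contact_force: [0.6, -2.6, 5.8]
finger_gap: 0.0117
finger_force: 40.0
```

```bash
python3 k.py
```

```text
t 17.625 pos [0.4783 0.1178 0.0515] yaw 149.5 tilt [ 8.e-04 -2.e-04 -1.e+00] tool delta mm [-0.3 -0.1  1.5] gap 0.011658897490683991 j6 -0.9522227184516 F [ 0.56 -2.64  5.83]
wz -34.96249727898291
torque [-0.395 -0.155  0.232] j [ 1.0890e+00 -4.1395e+01 -1.5715e+01  7.4600e-01  6.8000e-02  2.3000e-02]
```

Torque reads 0.23 N m while turning, as expected before the nip. Creeping on in 1° rows and reading the torque.

Call:
send_rows(plan=[{"dx": 0,"dy": 0,"dz": 0,"wx": 0,"wy": 0,"wz": 1},{"dx": 0,"dy": 0,"dz": 0,"wx": 0,"wy": 0,"wz": 1}])

```text
t: 17.88
position: [0.4783, 0.1178, 0.0515]
eef_rot: [0.0, 0.28, 0.96, 0.0]
contact_force: [-0.3, -3.0, 5.3]
finger_gap: 0.0114
finger_force: 40.0
```

```bash
cat > k.py <<'E'
from h import *
s=state(); X=rot(s['eef_rot']).apply([1,0,0]); Y=np.degrees(np.arctan2(X[1],X[0]))%360
print('t',s['t'],'turned rad',np.radians(184.46-Y).round(4),'tz',np.round(s['torque'],3)[2],'j6',s['joint_efforts'][5].round(3),'F',np.round(s['contact_force'],1))
E
python3 k.py
```

```text
t 17.875 turned rad 0.6458 tz 0.179 j6 0.02 F [-0.3 -3.   5.3]
```

Call:
send_rows(plan=[{"dx": 0,"dy": 0,"dz": 0,"wx": 0,"wy": 0,"wz": 1},{"dx": 0,"dy": 0,"dz": 0,"wx": 0,"wy": 0,"wz": 1}])

```text
t: 18.12
position: [0.4783, 0.1178, 0.0515]
eef_rot: [0.0, 0.297, 0.955, 0.0]
contact_force: [0.2, -2.3, 5.3]
finger_gap: 0.0117
finger_force: 40.0
```

```bash
python3 k.py
```

```text
t 18.125 turned rad 0.6808 tz 0.198 j6 0.021 F [ 0.2 -2.3  5.3]
```

Call:
send_rows(plan=[{"dx": 0,"dy": 0,"dz": 0,"wx": 0,"wy": 0,"wz": 1},{"dx": 0,"dy": 0,"dz": 0,"wx": 0,"wy": 0,"wz": 1}])

```text
t: 18.38
position: [0.4783, 0.1178, 0.0515]
eef_rot: [0.0, 0.314, 0.95, 0.0]
contact_force: [0.1, -2.4, 5.6]
finger_gap: 0.0119
finger_force: 40.0
```

```bash
python3 k.py
```

```text
t 18.375 turned rad 0.7157 tz 0.182 j6 0.021 F [ 0.1 -2.4  5.6]
```

Call:
send_rows(plan=[{"dx": 0,"dy": 0,"dz": 0,"wx": 0,"wy": 0,"wz": 1},{"dx": 0,"dy": 0,"dz": 0,"wx": 0,"wy": 0,"wz": 1}])

```text
t: 18.62
position: [0.4783, 0.1179, 0.0515]
eef_rot: [0.0, 0.33, 0.944, 0.0]
contact_force: [0.9, -3.2, 5.2]
finger_gap: 0.0116
finger_force: 40.0
```

```bash
python3 k.py
```

```text
t 18.625 turned rad 0.7506 tz 0.215 j6 0.021 F [ 0.9 -3.2  5.2]
```

Call:
send_rows(plan=[{"dx": 0,"dy": 0,"dz": 0,"wx": 0,"wy": 0,"wz": 1},{"dx": 0,"dy": 0,"dz": 0,"wx": 0,"wy": 0,"wz": 1}])

```text
t: 18.88
position: [0.4783, 0.1178, 0.0515]
eef_rot: [0.0, 0.346, 0.938, 0.0]
contact_force: [0.0, -2.6, 5.2]
finger_gap: 0.012
finger_force: 40.0
```

```bash
python3 k.py
```

```text
t 18.875 turned rad 0.7855 tz 0.208 j6 0.021 F [ 0.  -2.6  5.2]
```

j6 effort is a very quiet indicator, holding at 0.021. Continuing.

Call:
send_rows(plan=[{"dx": 0,"dy": 0,"dz": 0,"wx": 0,"wy": 0,"wz": 1},{"dx": 0,"dy": 0,"dz": 0,"wx": 0,"wy": 0,"wz": 1}])

```text
t: 19.12
position: [0.4783, 0.1179, 0.0515]
eef_rot: [0.0, 0.363, 0.932, 0.0]
contact_force: [0.7, -2.5, 4.5]
finger_gap: 0.0118
finger_force: 40.0
```

```bash
python3 k.py
```

```text
t 19.125 turned rad 0.8204 tz 0.205 j6 0.021 F [ 0.7 -2.5  4.5]
```

Call:
send_rows(plan=[{"dx": 0,"dy": 0,"dz": 0,"wx": 0,"wy": 0,"wz": 1},{"dx": 0,"dy": 0,"dz": 0,"wx": 0,"wy": 0,"wz": 1}])

```text
t: 19.38
position: [0.4783, 0.1179, 0.0515]
eef_rot: [0.0, 0.379, 0.925, 0.0]
contact_force: [0.4, -1.8, 4.7]
finger_gap: 0.0113
finger_force: 40.0
```

```bash
python3 k.py
```

```text
t 19.375 turned rad 0.8553 tz 0.232 j6 0.021 F [ 0.4 -1.8  4.7]
```

Call:
send_rows(plan=[{"dx": 0,"dy": 0,"dz": 0,"wx": 0,"wy": 0,"wz": 1},{"dx": 0,"dy": 0,"dz": 0,"wx": 0,"wy": 0,"wz": 1}])

```text
t: 19.62
position: [0.4784, 0.1179, 0.0515]
eef_rot: [0.0, 0.395, 0.919, 0.0]
contact_force: [0.7, -2.5, 5.3]
finger_gap: 0.0118
finger_force: 40.0
```

```bash
sed -i 's/round(3),.F/round(5),"F/; s/"F.,np/"F",np/' k.py; python3 k.py
```

```text
t 19.625 turned rad 0.8902 tz 0.181 j6 0.02126 F [ 0.7 -2.5  5.3]
```

Call:
send_rows(plan=[{"dx": 0,"dy": 0,"dz": 0,"wx": 0,"wy": 0,"wz": 1},{"dx": 0,"dy": 0,"dz": 0,"wx": 0,"wy": 0,"wz": 1}])

```text
t: 19.88
position: [0.4784, 0.1179, 0.0515]
eef_rot: [0.0, 0.411, 0.912, 0.0]
contact_force: [0.1, -2.9, 4.8]
finger_gap: 0.0114
finger_force: 40.0
```

```bash
python3 k.py
```

```text
t 19.875 turned rad 0.9252 tz 0.225 j6 0.0213 F [ 0.1 -2.9  4.8]
```

Call:
send_rows(plan=[{"dx": 0,"dy": 0,"dz": 0,"wx": 0,"wy": 0,"wz": 1},{"dx": 0,"dy": 0,"dz": 0,"wx": 0,"wy": 0,"wz": 1}])

```text
t: 20.12
position: [0.4784, 0.1179, 0.0515]
eef_rot: [0.0, 0.427, 0.904, 0.0]
contact_force: [0.1, -2.2, 5.6]
finger_gap: 0.0115
finger_force: 40.0
```

```bash
python3 k.py
```

```text
t 20.125 turned rad 0.96 tz 0.241 j6 0.02137 F [ 0.1 -2.2  5.6]
```

Call:
send_rows(plan=[{"dx": 0,"dy": 0,"dz": 0,"wx": 0,"wy": 0,"wz": 1},{"dx": 0,"dy": 0,"dz": 0,"wx": 0,"wy": 0,"wz": 1}])

```text
t: 20.38
position: [0.4784, 0.1179, 0.0515]
eef_rot: [0.0, 0.443, 0.897, 0.0]
contact_force: [0.3, -2.0, 5.1]
finger_gap: 0.0116
finger_force: 40.0
```

```bash
python3 k.py
```

```text
t 20.375 turned rad 0.995 tz 0.174 j6 0.01928 F [ 0.3 -2.   5.1]
```

j6 effort shifted slightly. From here I'll take single 1° rows.

Call:
send_rows(plan=[{"dx": 0,"dy": 0,"dz": 0,"wx": 0,"wy": 0,"wz": 1}])

```text
t: 20.5
position: [0.4784, 0.1179, 0.0515]
eef_rot: [0.0, 0.45, 0.893, 0.0]
contact_force: [1.0, -1.8, 5.8]
finger_gap: 0.0116
finger_force: 40.0
```

```bash
python3 k.py
```

```text
t 20.5 turned rad 1.0125 tz 0.247 j6 0.02135 F [ 1.  -1.8  5.8]
```

Call:
send_rows(plan=[{"dx": 0,"dy": 0,"dz": 0,"wx": 0,"wy": 0,"wz": 1}])

```text
t: 20.62
position: [0.4784, 0.1179, 0.0515]
eef_rot: [0.0, 0.458, 0.889, 0.0]
contact_force: [1.8, -2.1, 5.5]
finger_gap: 0.0118
finger_force: 40.0
```

```bash
python3 k.py
```

```text
t 20.625 turned rad 1.0299 tz 0.167 j6 0.02274 F [ 1.8 -2.1  5.5]
```

```bash
cat > k2.py <<'E'
from h import *
s=state(); X=rot(s['eef_rot']).apply([1,0,0]); Y=np.degrees(np.arctan2(X[1],X[0]))%360
T=[];J=[]
for i in range(6):
    T.append(s['torque'][2]); J.append(s['joint_efforts'][5]); 
    if i<5: get_image('wrist'); s=state()
print('t',s['t'],'turned',np.radians(184.46-Y).round(4),'tz',np.round(T,3),'mean rest',np.mean(T[1:]).round(3),'j6',np.round(J,4))
E
python3 k2.py
```

```text
t 20.875 turned 1.0299 tz [0.167 0.175 0.218 0.172 0.177 0.154] mean rest 0.179 j6 [0.0227 0.1604 0.2915 0.1946 0.164  0.1578]
```

Call:
send_rows(plan=[{"dx": 0,"dy": 0,"dz": 0,"wx": 0,"wy": 0,"wz": 1}])

```text
t: 21.0
position: [0.4784, 0.1179, 0.0515]
eef_rot: [0.0, 0.466, 0.885, 0.0]
contact_force: [0.6, -3.0, 4.5]
finger_gap: 0.0115
finger_force: 40.0
```

```bash
python3 k2.py
```

```text
t 21.25 turned 1.0472 tz [0.161 0.229 0.179 0.201 0.171 0.146] mean rest 0.185 j6 [-0.0517  0.1444  0.29    0.196   0.1658  0.1596]
```

Call:
send_rows(plan=[{"dx": 0,"dy": 0,"dz": 0,"wx": 0,"wy": 0,"wz": 1}])

```text
t: 21.38
position: [0.4784, 0.1179, 0.0515]
eef_rot: [0.0, 0.474, 0.881, 0.0]
contact_force: [-0.2, -1.8, 3.9]
finger_gap: 0.0115
finger_force: 40.0
```

```bash
python3 k2.py
```

```text
t 21.625 turned 1.0647 tz [0.191 0.156 0.197 0.18  0.152 0.162] mean rest 0.17 j6 [-0.0518  0.1437  0.2941  0.1955  0.164   0.1574]
```

Call:
send_rows(plan=[{"dx": 0,"dy": 0,"dz": 0,"wx": 0,"wy": 0,"wz": 1}])

```text
t: 21.75
position: [0.4784, 0.1179, 0.0515]
eef_rot: [0.0, 0.481, 0.877, 0.0]
contact_force: [0.5, -1.9, 5.2]
finger_gap: 0.0118
finger_force: 40.0
```

```bash
python3 k2.py
```

```text
t 22.0 turned 1.0821 tz [0.233 0.24  0.209 0.115 0.111 0.187] mean rest 0.172 j6 [-0.0517  0.1445  0.2901  0.196   0.1659  0.1595]
```

At rest, j6 settles at a steady 0.158 to 0.160, so there's no nip yet.

Call:
send_rows(plan=[{"dx": 0,"dy": 0,"dz": 0,"wx": 0,"wy": 0,"wz": 1}])

```text
t: 22.12
position: [0.4784, 0.1179, 0.0515]
eef_rot: [0.0, 0.489, 0.872, 0.0]
contact_force: [0.6, -2.0, 4.9]
finger_gap: 0.0115
finger_force: 40.0
```

```bash
python3 k2.py
```

```text
t 22.375 turned 1.0994 tz [0.248 0.201 0.158 0.153 0.118 0.171] mean rest 0.16 j6 [-0.0518  0.1445  0.2902  0.1961  0.166   0.1596]
```

Call:
send_rows(plan=[{"dx": 0,"dy": 0,"dz": 0,"wx": 0,"wy": 0,"wz": 1}])

```text
t: 22.5
position: [0.4784, 0.1179, 0.0515]
eef_rot: [0.0, 0.497, 0.868, 0.0]
contact_force: [-0.2, -0.7, 4.7]
finger_gap: 0.0117
finger_force: 40.0
```

```bash
python3 k2.py
```

```text
t 22.75 turned 1.117 tz [0.221 0.195 0.256 0.16  0.14  0.179] mean rest 0.186 j6 [-0.0452  0.1532  0.2982  0.2039  0.1737  0.1673]
```

Call:
send_rows(plan=[{"dx": 0,"dy": 0,"dz": 0,"wx": 0,"wy": 0,"wz": 1}])

```text
t: 22.88
position: [0.4784, 0.1179, 0.0515]
eef_rot: [0.0, 0.504, 0.864, 0.0]
contact_force: [0.4, -1.9, 4.9]
finger_gap: 0.0115
finger_force: 40.0
```

```bash
python3 k2.py
```

```text
t 23.125 turned 1.1344 tz [0.205 0.191 0.224 0.174 0.226 0.199] mean rest 0.203 j6 [-0.0336  0.1647  0.3095  0.2152  0.185   0.1786]
```

Nip at about 1.105 rad: j6 rose by 0.008, then 0.011. The target is about 0.08 rad past that, so roughly 3° more.

Call:
send_rows(plan=[{"dx": 0,"dy": 0,"dz": 0,"wx": 0,"wy": 0,"wz": 1}])

```text
t: 23.25
position: [0.4784, 0.1179, 0.0515]
eef_rot: [0.0, 0.512, 0.859, 0.0]
contact_force: [1.3, -2.0, 5.3]
finger_gap: 0.0117
finger_force: 40.0
```

```bash
python3 k2.py
```

```text
t 23.5 turned 1.1518 tz [0.276 0.215 0.226 0.219 0.229 0.213] mean rest 0.22 j6 [-0.0044  0.1734  0.3209  0.2278  0.1979  0.1916]
```

Call:
send_rows(plan=[{"dx": 0,"dy": 0,"dz": 0,"wx": 0,"wy": 0,"wz": 1}])

```text
t: 23.62
position: [0.4784, 0.1179, 0.0515]
eef_rot: [0.0, 0.519, 0.855, 0.0]
contact_force: [-0.3, -1.5, 4.2]
finger_gap: 0.0117
finger_force: 40.1
```

```bash
python3 k2.py
```

```text
t 23.875 turned 1.1692 tz [0.239 0.198 0.23  0.206 0.174 0.191] mean rest 0.199 j6 [-0.0089  0.1895  0.3344  0.24    0.2098  0.2034]
```

Call:
send_rows(plan=[{"dx": 0,"dy": 0,"dz": 0,"wx": 0,"wy": 0,"wz": 1}])

```text
t: 24.0
position: [0.4785, 0.1179, 0.0515]
eef_rot: [0.001, 0.526, 0.85, 0.0]
contact_force: [0.6, -2.7, 5.2]
finger_gap: 0.0117
finger_force: 40.1
```

```bash
python3 k2.py
```

```text
t 24.25 turned 1.1866 tz [0.237 0.294 0.233 0.196 0.214 0.199] mean rest 0.227 j6 [0.006  0.1992 0.3467 0.2533 0.2233 0.217 ]
```

The estimates now bracket 5.8 to 8.2 N. I'll add half a degree, hold, then release gently and rise.

Call:
send_rows(plan=[{"dx": 0,"dy": 0,"dz": 0,"wx": 0,"wy": 0,"wz": 0.5},{"dx": 0,"dy": 0,"dz": 0,"wx": 0,"wy": 0,"wz": 0},{"dx": 0,"dy": 0,"dz": 0,"wx": 0,"wy": 0,"wz": 0},{"dx": 0,"dy": 0,"dz": 0,"wx": 0,"wy": 0,"wz": 0}])

```text
t: 24.75
position: [0.4784, 0.1179, 0.0515]
eef_rot: [0.0, 0.53, 0.848, 0.0]
contact_force: [0.7, -1.9, 4.1]
finger_gap: 0.0116
finger_force: 40.1
```

Call:
send_rows(plan=[{"dx": 0,"dy": 0,"dz": 0,"wx": 0,"wy": 0,"wz": 0},{"dx": 0,"dy": 0,"dz": 0,"wx": 0,"wy": 0,"wz": 0},{"dx": 0,"dy": 0,"dz": 0,"wx": 0,"wy": 0,"wz": 0},{"dx": 0,"dy": 0,"dz": 0,"wx": 0,"wy": 0,"wz": 0},{"dx": 0,"dy": 0,"dz": -0.01,"wx": 0,"wy": 0,"wz": 0},{"dx": 0,"dy": 0,"dz": -0.03,"wx": 0,"wy": 0,"wz": 0},{"dx": 0,"dy": 0,"dz": -0.05,"wx": 0,"wy": 0,"wz": 0},{"dx": 0,"dy": 0,"dz": -0.04,"wx": 0,"wy": 0,"wz": 0},{"dx": 0,"dy": 0,"dz": 0,"wx": 0,"wy": 0,"wz": 0},{"dx": 0,"dy": 0,"dz": 0,"wx": 0,"wy": 0,"wz": 0}], claw=0.55)

```text
t: 26.0
position: [0.4775, 0.1178, 0.181]
eef_rot: [-0.0, 0.53, 0.848, -0.0]
contact_force: [-0.9, 0.9, -0.0]
finger_gap: 0.0205
finger_force: 0.0
```

```bash
python3 - <<'E'
from h import *
go(.4785,.1176,.1)
p=get_image('scene')
cv2.imwrite('pics/f.png',cv2.resize(p['frame'][170:270,240:380],None,fx=5,fy=5,interpolation=2)[:,:,::-1])
E
```

```text
t 26.0 pos [0.4775 0.1178 0.181 ] yaw 115.96 tilt [-4.e-04 -1.e-04 -1.e+00] tool delta mm [-0.6  0.8 81. ] gap 0.02053265529895749 j6 -0.3670483855504751 F [-0.93  0.88 -0.02]
```

View pics/f.png

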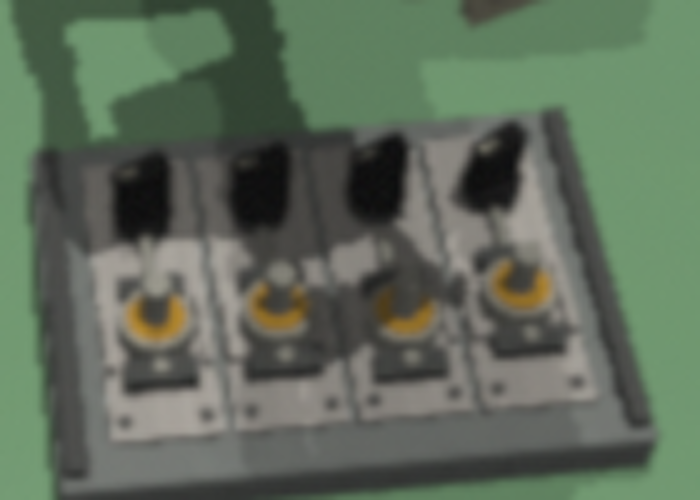

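The carrier stands upright against its stop at crop (405,310), the knob is turned like its neighbours, and the hand is clear. Handing in.

```bash
python3 -c "
from plant import *
print(job_done())"
```

```text
the job is handed in; nothing more can be done
None
```

The steel carrier stands upright in the formerly empty clamp, held at an estimated 6–9 N. That range is worked out from knob angle and joint effort, since the squeeze itself can't be read directly. Everything is let go and the job is handed in; no verdict came back.

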